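# Set the dough roller's gap to its gauge

## Task

Set the gap of the bench dough roller with the 4 mm setting gauge: lay the gauge flat on the feed table, slide its blade in under the raised upper roll and let go, then turn the black knob on top clockwise until the blade just drags, trying it by sliding the gauge a little in the gap by its handle and correcting the screw if it is loose or tight, but never pinching it hard. Leave the gauge lying in the gap with that light drag on it, so that the lock ring can be tightened next. Do not disturb the scraper, the flour shaker or the bowls.

Things in the scene. Friction and masses are not known exactly. Their poses are not given: they have to be found in the camera images.
- roller: Bench dough roller with white cheeks, fixed. Origin on the bench below the roll axis. Its x axis points level through the rolls from the feed side (-x, towards the robot) to the delivery side, z up. The upper roll (steel, 60 mm diameter, 126 mm long in y, does not spin) hangs over the level feed table at x = 0. A drive crank sticks out low on the -y side to y = -163 mm.
- feed_edge (a point): Middle of the feed table's near edge, in its top face, at roller x = -230, y = 0, z = 75 mm. The steel table is level and bare, 140 mm wide in y, and runs from here at one height under the upper roll and past it.
- bridge (a point): Middle of the top face of the bridge, 215 mm above the bench, 50 mm deep in x, joining the two cheeks. The cheeks are 12 mm thick, at y = +-82 mm, x = +-58 mm up to 135 mm high and +-33 mm above that. On it lies a brass lock ring, slack; leave it.
- yoke: Aluminium yoke under the bridge carrying the upper roll on stiff springs; the screw lowers both. Origin nominally on the roll axis, but the bearings are shimmed, so the roll's true axis is up to 1.5 mm higher or lower: only feel tells. Once it touches the blade, its force grows about 7 N per mm of screw travel. Blade friction is about 0.6 (0.48 to 0.72) on both faces.
- screw (a joint): Turn of the adjusting screw, rad. It grows as the knob turns clockwise seen from above, which lowers the roll 10 mm per turn (1.59 mm per rad). 0: roll highest, nominal gap 9 mm (true gap within 1.5 mm of that); stop at 4.9; starts at 0.7 to 1.7. Stays where it is left; about 0.1 N m to turn.
- knob (a point): Middle of the black knob's bar, on the vertical screw axis (roller x = 0, y = 0), 255 mm above the bench at all times. The bar is 50 mm long, 14 mm wide, 28 mm tall (from 241 to 269 mm above the bench). This point's x axis runs along the bar's length; at screw = 0 that is along the roller's x.
- gauge: Setting gauge: flat steel blade 4 mm thick, 22 mm wide, with a handle. Origin on its underside; x runs along the blade to the nose at x = +160 mm (last 15 mm thinned to 2.4 mm), its tail at -25 mm; z up. About 0.13 kg. Starts flat on the bench left or right of the roller, nose away from the robot. In the gap it lies with its origin at roller x = -135 to -75 mm, blade on the table.
- handle (a point): Middle of the gauge's dark wooden handle, 5 mm ahead of the gauge's origin and 20 mm above its underside: 60 mm long, 14 mm wide, upright on the blade, top 36 mm above the underside. With the gap right, drawing the gauge back by it takes about 4 to 6 N. Roll force on the blade should end at 1.8 to 9 N; over 22 N does harm. Better drawn back than pushed: a push bears down and jams.
- scraper: Dough scraper, steel blade 75 by 120 mm with a round wooden handle; lies on the bench on the other side of the roller from the gauge; leave it alone. Origin on the bench under the handle's middle.
- dredger: Round aluminium flour shaker, diameter 68 mm, 106 mm tall, left of the roller towards the back; leave it alone. Origin under its centre.
- bowls: Stack of white bowls, diameter 122 mm, 95 mm tall, right of the roller towards the back; leave it alone. Origin under its centre.
Not all that is in view belongs to the job. Of the things that look like the gauge, the largest one is meant.

How it is judged:
By the outcome, as a careful person would: the job done as asked, in the order asked, and still so for the second after the job is handed in, with the robot touching nothing.
It also fails if it takes over 72 s, if anything falls off the work surface, if the arm or the gripper's body presses on something with over 40 N, if the wrist force passes 120 N, or if a joint passes its speed limit or range.

## Robot

A 7-joint arm with a two-finger parallel gripper is mounted at the origin on the work surface. World frame = base frame: x ahead of the robot, y to its left, z up, the work surface at z = 0. Lengths are in mm, angles in rad, forces in N, time in s.
With the tool pointing down it reaches from about 400 to 875 mm from the base axis. Payload 4.4 kg.
Tool frame: the origin (TCP) lies at the very end of the fingers, on their centre line; the grasp point (between the pads) lies 19 mm behind it; z points along the fingers, y is the direction in which the jaws open and shut (so a half turn about z gives the same grasp; the last joint's range is limited). The gripper opens to 85 mm and grips with 20 to 120 N. Pads are 22 mm wide; open, the fingers measure 114 mm over their backs; the gripper's body (76 mm by 85 mm) begins 54 mm behind the grasp point. The pads swing forward as they close: fully open they stand 13 mm farther back than shut.
Start: joints at [-1.189, 0.628, 0.038, 1.517, -0.027, 0.996, -0.02], TCP at [281.419, 585.936, 231.313] pointing down, gripper open.
Joint ranges: [-3.06, 3.06], [-0.37, 2.12], [-1.25, 1.32], [0.18, 2.47], [-1.1, 4.24], [0.23, 1.98], [-2.94, 2.94]. Speed limits (rad/s): [2.57, 2.57, 3.14, 3.14, 3.14, 3.14, 3.14].

## Interface

Orientations are given as [roll, pitch, yaw] about the fixed x, y, z axes, in that order (R = Rz(yaw) Ry(pitch) Rx(roll)).
In Python, from cell import read_state, get_image, finish_job gives the robot as it stands.
- The arm moves only by the tool carry_out, never from a script. Its argument "series" is a list that holds one entry, the list of rows, each a list of 7 numbers: the shift along the tool's x, y, z in cm, then the turn, a rotation vector about the tool's x, y, z in rad, then the finger opening in cm, from 0 to 8.54. In form: [[[x, y, z, wx, wy, wz, grip], ...]]. A call has 1 to 5 rows; each row is the pose to reach, as a shift and turn from the pose commanded when the call began, along the tool's axes at that moment; what a row does not reach only later rows make up. A row lasts 1/12 s, in which the tool goes at most 41.7 mm and 7.16 degrees, less where a joint would pass 70% of its speed; a pose out of reach is approached as far as the arm can. A call with a gripper value outside its range is refused whole. The fingers move at their own pace and stop on an object; the grip force is fixed at half the most. Time passes only in rows, so rows that repeat a pose let the fingers close. It gives the time, the measured TCP pose, the force and the opening at its end, in the units of the state.
- read_state(): the state, without advancing time (a new reading comes with each control period).
- get_image(name): name is "scene" or "top" or "wrist"; returns a dict with "img" (384x512x3 uint8, blue, green, red), "z_map" (384x512 float32, mm along the optical axis (not along the pixel's ray), 0 where there is no reading), "mtx" (3x3 intrinsics, pixels), "dist" ([k1, k2, p1, p2, k3] as OpenCV has them; the pictures are not rectified), "T" (4x4, takes a point from camera to world coordinates); the wrist camera has in their place "T_tool_cam" (4x4, takes a point from camera to tool coordinates, whose origin is the TCP and whose axes are the flange's). Camera axes: x right, y down, z forward; pixel columns grow to the right and rows downward; lengths in mm; the calibration is good to about 2 mm. A picture is of the moment at which its call begins: read the wrist's pose just before it.
- finish_job(): hands the job in, once; it reports no verdict.
The state is a dict: "clock": time; "qpos": joint angles; "qd": joint speeds; "tau": joint torques, N m; "eef_pos": TCP position; "tool_rot": TCP orientation; "force": force on the tool from outside, world axes, zero at the start; "torque": the same for the moment, N m; "width": finger opening in mm.
Only numpy, scipy, OpenCV 4.12 (cv2) and the standard library are available. Lean on these libraries where they do the work, as an engineer would, in place of code of your own. Each camera call takes 0.05 s, during which the arm holds its last target.

## Working session

There is one attempt and no reset: what is moved stays moved. The work goes in short steps, Python scripts to look and compute and a tool call to move; the robot and the scene stay as the last step left them, time stands still between calls to the robot, and variables do not carry over. Pictures are saved under pics/ and viewed, and the job is handed in when it is done.

Besides the shell and the picture viewer there is one more tool, called after "Call:" as name(argument=value, ...) on one line, values as JSON. carry_out: Moves the arm, as the interface text tells. Its arguments: {"type":"object","properties":{"series":{"type":"array","items":{"type":"array","items":{"type":"array","items":{"type":"number"}}}}},"required":["series"]}

```bash
ls; mkdir -p pics; python3 - <<'E'
from cell import *
import cv2,numpy as np
s=read_state()
for k,v in s.items(): print(k,np.round(v,3))
for n in ["scene","top","wrist"]:
    d=get_image(n); cv2.imwrite(f"pics/{n}0.png",d["img"]); np.savez(f"pics/{n}0.npz",**d)
    print(n,np.round(d["mtx"],1).tolist(),np.round(d["dist"],3)); print(np.round(d.get("T",d.get("T_tool_cam")),3))
E
```

```text
pics
clock 0.0
qpos [-1.189  0.629  0.038  1.518 -0.027  0.996 -0.02 ]
qd [ 0.    -0.002 -0.001 -0.     0.    -0.     0.001]
tau [-0.0000e+00 -5.6341e+01  1.2260e+00 -1.9344e+01  1.1000e-02  1.1000e-02
  0.0000e+00]
eef_pos [281.13  585.35  230.405]
tool_rot [-3.14   0.     2.694]
force [-0.281 -0.046 -0.541]
torque [ 0.037 -0.014 -0.03 ]
width 85.645
scene [[407.8, 0.0, 257.5], [0.0, 407.8, 191.9], [0.0, 0.0, 1.0]] [-0.101  0.     0.     0.     0.   ]
[[ 6.92000e-01  3.92000e-01 -6.06000e-01  1.23157e+03]
 [ 7.22000e-01 -3.77000e-01  5.80000e-01 -6.77058e+02]
 [-1.00000e-03 -8.39000e-01 -5.44000e-01  7.75725e+02]
 [ 0.00000e+00  0.00000e+00  0.00000e+00  1.00000e+00]]
top [[424.5, 0.0, 247.7], [0.0, 424.5, 194.9], [0.0, 0.0, 1.0]] [-0.02  0.    0.    0.    0.  ]
[[-1.200000e-02 -9.900000e-01  1.420000e-01  3.907080e+02]
 [-1.000000e+00  1.100000e-02 -5.000000e-03 -3.162100e+01]
 [ 3.000000e-03 -1.420000e-01 -9.900000e-01  1.244501e+03]
 [ 0.000000e+00  0.000000e+00  0.000000e+00  1.000000e+00]]
wrist [[300.1, 0.0, 254.8], [0.0, 300.1, 197.0], [0.0, 0.0, 1.0]] [-0.03  0.    0.    0.    0.  ]
[[  -0.      -0.961   -0.275   69.575]
 [   1.      -0.      -0.      -0.688]
 [   0.      -0.275    0.961 -142.64 ]
 [   0.       0.       0.       1.   ]]
```

View pics/scene0.png

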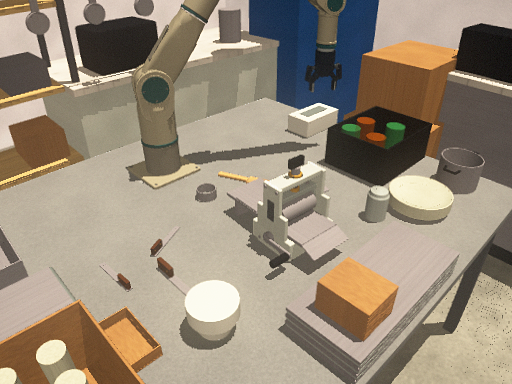

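View pics/top0.png

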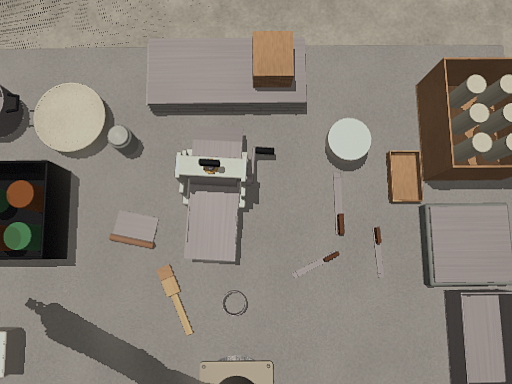

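View pics/wrist0.png

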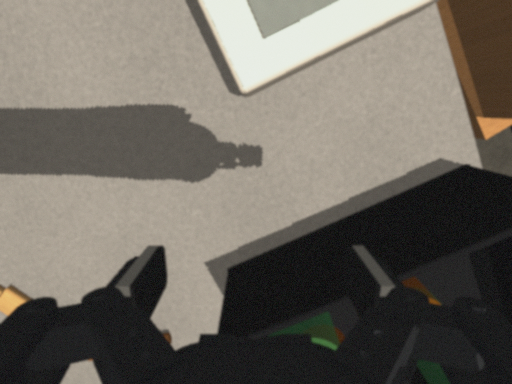

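Look-alikes for the gauge in the top view are the tools with handles at (341,225), (331,257) and (378,236). The one at (341,225) looks longest. I'll check it close up and measure.

```bash
cat > h.py <<'E'
import numpy as np,cv2
from scipy.spatial.transform import Rotation as R
def load(n): return dict(np.load(f"pics/{n}.npz"))
def world(d,u,v,T=None,z=None):
    T=d["T"] if T is None else T
    u=np.atleast_1d(u).astype(float);v=np.atleast_1d(v).astype(float)
    p=cv2.undistortPoints(np.stack([u,v],1)[:,None],d["mtx"],d["dist"])[:,0]
    if z is None:
        zz=d["z_map"][v.round().astype(int),u.round().astype(int)]
        pc=np.c_[p*zz[:,None],zz]
        return pc@T[:3,:3].T+T[:3,3]
    r=np.c_[p,np.ones(len(p))]@T[:3,:3].T
    return T[:3,3]+r*((z-T[2,3])/r[:,2])[:,None]
def cloud(d,T=None):
    v,u=np.mgrid[0:384,0:512]
    w=world(d,u.ravel(),v.ravel(),T).reshape(384,512,3); w[d["z_map"]==0]=np.nan
    return w
def Twrist(s,d):
    T=np.eye(4);T[:3,:3]=R.from_euler('xyz',s["tool_rot"]).as_matrix();T[:3,3]=s["eef_pos"]
    return T@d["T_tool_cam"]
E
python3 - <<'E'
from h import *
d=load("top0");w=cloud(d)
im=d["img"]
cv2.imwrite("pics/c1.png",cv2.resize(im[165:285,280:400],None,fx=5,fy=5,interpolation=cv2.INTER_CUBIC))
cv2.imwrite("pics/c2.png",cv2.resize(im[120:270,150:290],None,fx=4,fy=4,interpolation=cv2.INTER_CUBIC))
print("bench z",np.nanmedian(w[300:340,260:400,2]))
# table
m=(abs(w[...,2]-75)<6); m[:175]=0; m[:,:180]=0;m[:,250:]=0
pts=w[m];print("table z",np.median(pts[:,2]),len(pts))
r=cv2.minAreaRect(pts[:,:2].astype(np.float32));print(r,cv2.boxPoints(r))
# handles: height>15
for (u0,u1,v0,v1) in [(330,350,205,245),(320,345,245,268),(370,388,222,246)]:
    mm=np.zeros(m.shape,bool);mm[v0:v1,u0:u1]=w[v0:v1,u0:u1,2]>14
    if mm.sum()>4:
        q=w[mm];print(mm.sum(),q.mean(0),np.percentile(q[:,2],95),cv2.minAreaRect(q[:,:2].astype(np.float32)))
E
```

```text
bench z 0.8617380327211777
table z 75.86963077194719 3771
((333.9056701660156, 60.15769577026367), (172.9938507080078, 548.6019897460938), 89.05400085449219) [[ 58.21399  -21.798721]
 [606.7413   -30.856163]
 [609.59735  142.1141  ]
 [ 61.07007  151.17155 ]]
132 [ 480.36189683 -301.94130322   33.17532623] 39.617393468203154 ((480.5416564941406, -303.2176513671875), (57.81379318237305, 14.585386276245117), 0.5852883458137512)
72 [ 387.69569115 -271.80092783   28.1455034 ] 33.53392547452201 ((387.6233215332031, -272.40325927734375), (10.70439338684082, 45.21306610107422), 26.078283309936523)
81 [ 446.23644977 -409.72701227   26.25442811] 31.031715761894247 ((446.7520751953125, -410.4735107421875), (44.147621154785156, 12.19131851196289), 3.716672658920288)
```

```bash
python3 - <<'E'
from h import *
d=load("top0");w=cloud(d)
# knob, bridge
m=np.zeros((384,512),bool);m[145:185,170:255]=1
for lo,hi in [(205,225),(250,285)]:
    mm=m&(w[...,2]>lo)&(w[...,2]<hi);q=w[mm];print(mm.sum(),q.mean(0),cv2.minAreaRect(q[:,:2].astype(np.float32)))
E
```

```text
1321 [610.20192565  53.93698659 215.54355628] ((612.4152221679688, 55.14672088623047), (180.6019744873047, 64.81695556640625), 86.21402740478516)
157 [610.95197938  54.49571241 266.64867893] ((612.310302734375, 54.51185607910156), (49.56254959106445, 14.431573867797852), 85.15632629394531)
```

View pics/c1.png

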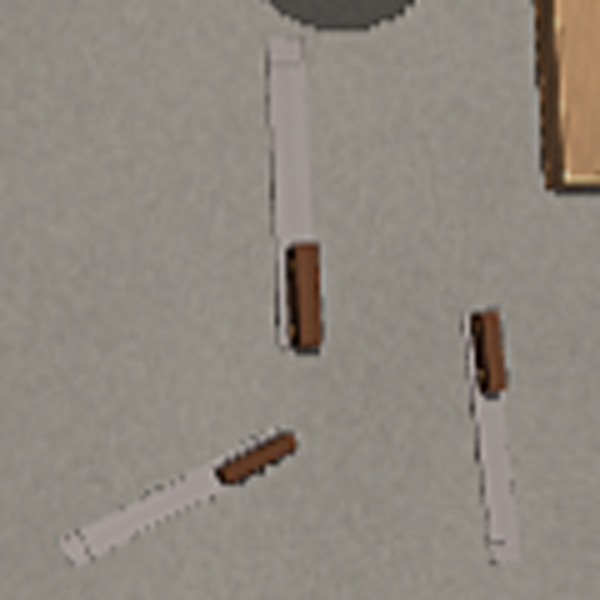

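View pics/c2.png

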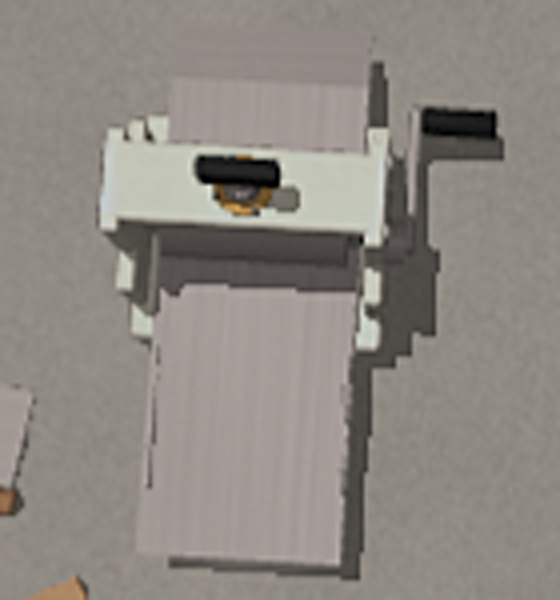

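The crop shows that the tool at (341,225) is the largest: about 185 mm long, nose away from the robot, 58 mm handle. The other two are smaller, so this is the gauge. Next I'll refine the yaws.

```bash
python3 - <<'E'
from h import *
d=load("top0");w=cloud(d)
# table side edges per row, by depth
m=(abs(w[...,2]-75.8)<5)
L=[];Rr=[]
for v in range(200,252):
    us=np.where(m[v,180:250])[0]+180
    L.append(w[v,us[0],:2]);Rr.append(w[v,us[-1],:2])
for e in (L,Rr):
    e=np.array(e);p=np.polyfit(e[:,0],e[:,1],1);res=e[:,1]-np.polyval(p,e[:,0]);k=abs(res)<3
    p=np.polyfit(e[k,0],e[k,1],1);print("yaw",np.arctan(p[0]),"y at x=430",np.polyval(p,430),k.sum(),res.std())
mm=m.copy();mm[:190]=0;mm[:,:185]=0;mm[:,243:]=0
nb=[]
for u in range(192,238):
    vs=np.where(mm[:,u])[0]; nb.append(w[vs[-1],u,:2])
nb=np.array(nb);p=np.polyfit(nb[:,1],nb[:,0],1);print("near edge slope",p, "yaw",-np.arctan(p[0]))
# bridge edges
m2=np.zeros((384,512),bool);m2[145:185,170:255]=1
mb=m2&(abs(w[...,2]-215.5)<4);q=w[mb];print(len(q))
f=[];b=[]
for u in range(182,240):
    vs=np.where(mb[:,u])[0]
    if len(vs): f.append(w[vs[-1],u,:2]);b.append(w[vs[0],u,:2])
for e in (f,b):
    e=np.array(e);p=np.polyfit(e[:,1],e[:,0],1);r=e[:,0]-np.polyval(p,e[:,1]);k=abs(r)<4;p=np.polyfit(e[k,1],e[k,0],1);print("bridge yaw",-np.arctan(p[0]),"x at y=54",np.polyval(p,54),k.sum())
mk=m2&(w[...,2]>258)&(w[...,2]<285);q=w[mk];c=q.mean(0);U,S,V=np.linalg.svd(q[:,:2]-c[:2]);print("knob",c,np.arctan2(V[0,1],V[0,0]),np.median(q[:,2]))
# gauge: blade by colour via plane z=4
hsv=cv2.cvtColor(d["img"],cv2.COLOR_BGR2HSV)
for v in range(175,236,6): print(v,d["img"][v,330:350].tolist()[::3])
E
```

```text
yaw -0.06772848247592417 y at x=430 135.73060898306736 48 1.6430256831849925
yaw -0.06455212141921103 y at x=430 -1.9304358218668618 51 1.0189273289269427
near edge slope [  2.85374724 149.24240476] yaw -1.2337505460208944
1173
bridge yaw -0.07102760594767706 x at y=54 588.4721224567837 58
bridge yaw -0.06993044620797156 x at y=54 635.8424954405059 58
knob [611.59375376  54.28933711 268.33291863] -1.6533688565050741 268.9477490163563
175 [[132, 139, 145], [111, 114, 121], [143, 147, 155], [145, 149, 158], [131, 139, 143], [133, 142, 146], [133, 140, 145]]
181 [[133, 142, 147], [117, 123, 129], [144, 148, 157], [144, 148, 158], [129, 137, 141], [136, 144, 150], [135, 143, 148]]
187 [[133, 141, 146], [108, 114, 119], [145, 149, 157], [147, 150, 160], [135, 142, 148], [132, 140, 144], [135, 143, 148]]
193 [[133, 141, 146], [137, 145, 150], [146, 148, 158], [146, 149, 159], [133, 142, 147], [137, 144, 149], [132, 138, 143]]
199 [[132, 141, 146], [140, 148, 154], [147, 151, 160], [145, 149, 158], [132, 139, 145], [132, 140, 146], [134, 141, 146]]
205 [[130, 138, 143], [134, 142, 147], [150, 153, 162], [144, 148, 156], [132, 139, 145], [135, 143, 148], [133, 140, 146]]
211 [[137, 144, 150], [133, 141, 145], [148, 152, 162], [144, 148, 157], [141, 147, 154], [136, 145, 149], [131, 138, 144]]
217 [[133, 141, 145], [135, 143, 148], [165, 167, 176], [38, 56, 91], [39, 59, 96], [132, 140, 145], [131, 138, 144]]
223 [[132, 140, 145], [130, 139, 144], [163, 167, 176], [23, 37, 60], [39, 59, 96], [139, 147, 150], [127, 135, 139]]
229 [[132, 140, 145], [133, 142, 147], [159, 162, 171], [9, 17, 27], [41, 62, 97], [139, 145, 149], [133, 140, 146]]
235 [[136, 143, 149], [136, 143, 149], [118, 125, 130], [62, 65, 67], [59, 61, 62], [133, 141, 145], [125, 133, 138]]
```

```bash
python3 - <<'E'
from h import *
d=load("top0")
# blade edges: crop px /5 + offset (resize half-pixel ~)
f=lambda x,y:(280+(x+.5)/5-.5,165+(y+.5)/5-.5)
for n,x,y,z in [("noseL",270,38,2.4),("noseR",301,38,2.4),("bladeL at 70",270,70,4),("bladeR70",304,70,4),("bladeL200",276,200,4),("bladeR200",309,200,4)]:
    print(n,world(d,*f(x,y),z=z)[0].round(1))
w=cloud(d);img=d["img"].astype(int)
m=np.zeros((384,512),bool);m[208:238,330:350]=1
mm=m&(w[...,2]>30);q=w[mm];c=q.mean(0);U,S,V=np.linalg.svd(q[:,:2]-c[:2]);print(c,np.median(q[:,2]),np.arctan2(V[0,1],V[0,0]),np.ptp(q,axis=0))
br=m&(img[...,2]-img[...,0]>30)
vv,uu=np.where(br);q=world(d,uu,vv,z=36);print(q.mean(0),q.min(0),q.max(0),cv2.minAreaRect(q[:,:2].astype(np.float32)))
E
```

```text
noseL [ 634.6 -295.1    2.4]
noseR [ 634.4 -313.6    2.4]
bladeL at 70 [ 615.  -293.9    4. ]
bladeR70 [ 614.7 -314.2    4. ]
bladeL200 [ 537.1 -294.3    4. ]
bladeR200 [ 536.9 -313.8    4. ]
[ 480.3337825  -302.94408165   35.72614754] 35.82428978684527 3.139365947661313 [57.73700523 14.56294825 11.19551839]
[ 480.13451125 -303.14480836   36.        ] [ 451.71772072 -309.93829356   36.        ] [ 506.09716344 -293.5548847    36.        ] ((479.017578125, -301.5937194824219), (14.330857276916504, 54.554447174072266), 87.5082015991211)
```

```bash
cat >> h.py <<'E'
def delta(p,yaw,s=None):
    from cell import read_state
    s=s or read_state()
    Rc=R.from_euler('xyz',s["tool_rot"]); Rt=R.from_euler('xyz',[np.pi,0,yaw])
    print("t",round(s["clock"],2),"pos",np.round(s["eef_pos"],1),"rot",np.round(s["tool_rot"],3),"F",np.round(s["force"],1),"w",round(s["width"],1),"q7",np.round(s["qpos"][6],2))
    print("cm",np.round(Rc.inv().apply(np.array(p)-s["eef_pos"])/10,2),"rv",np.round((Rc.inv()*Rt).as_rotvec(),3))
E
python3 - <<'E'
from h import *
delta([420,200,230],np.pi);delta([480,-303,230],np.pi)
E
```

```text
t 0.15 pos [281.2 585.5 230.6] rot [-3.14  -0.     2.694] F [ 0.3  0.2 -0.3] w 85.2 q7 -0.02
cm [-29.2  -28.74   0.1 ] rv [-0.001 -0.    -0.448]
t 0.15 pos [281.2 585.5 230.6] rot [-3.14  -0.     2.694] F [ 0.3  0.2 -0.3] w 85.2 q7 -0.02
cm [-56.39 -71.48   0.16] rv [-0.001 -0.    -0.448]
```

Call:
carry_out(series=[[[-29.2, -28.7, 0, 0, 0, -0.448, 8.5], [-29.2, -28.7, 0, 0, 0, -0.448, 8.5], [-29.2, -28.7, 0, 0, 0, -0.448, 8.5], [-29.2, -28.7, 0, 0, 0, -0.448, 8.5], [-29.2, -28.7, 0, 0, 0, -0.448, 8.5]]])

```text
clock: 0.57
eef_pos: [352.3, 387.9, 231.1]
tool_rot: [-3.141, -0.0, -3.138]
force: [1.2, 0.7, -0.2]
width: 84.8
```

Call:
carry_out(series=[[[-12.8, -69.1, 0, 0, 0, 0, 8.5], [-12.8, -69.1, 0, 0, 0, 0, 8.5], [-12.8, -69.1, 0, 0, 0, 0, 8.5], [-12.8, -69.1, 0, 0, 0, 0, 8.5], [-12.8, -69.1, 0, 0, 0, 0, 8.5]]])

```text
clock: 0.98
eef_pos: [390.0, 183.1, 231.3]
tool_rot: [3.142, 0.0, -3.141]
force: [0.5, -0.0, -0.8]
width: 85.0
```

Call:
carry_out(series=[[[-9.0, -48.5, 0, 0, 0, 0, 8.5], [-9.0, -48.5, 0, 0, 0, 0, 8.5], [-9.0, -48.5, 0, 0, 0, 0, 8.5], [-9.0, -48.5, 0, 0, 0, 0, 8.5], [-9.0, -48.5, 0, 0, 0, 0, 8.5]]])

```text
clock: 1.4
eef_pos: [428.0, -21.7, 231.4]
tool_rot: [3.141, 0.0, -3.141]
force: [1.2, -0.4, 0.3]
width: 84.8
```

Call:
carry_out(series=[[[-5.2, -28.0, 0, 0, 0, 0, 8.5], [-5.2, -28.0, 2, 0, 0, 0, 8.5], [-5.2, -28.0, 4, 0, 0, 0, 8.5], [-5.2, -28.0, 6, 0, 0, 0, 8.5], [-5.2, -28.0, 8, 0, 0, 0, 8.5]]])

```text
clock: 1.82
eef_pos: [465.9, -221.0, 191.0]
tool_rot: [-3.14, 0.003, 3.141]
force: [0.8, 0.3, 0.0]
width: 84.8
```

```bash
python3 - <<'E'
from h import *
delta([480,-303,150],np.pi)
E
```

```text
t 1.82 pos [ 465.9 -221.   191. ] rot [-3.140e+00  3.000e-03  3.141e+00] F [0.8 0.3 0. ] w 84.8 q7 1.98
cm [-1.41 -8.2   4.11] rv [-0.001  0.003 -0.001]
```

Call:
carry_out(series=[[[-1.4, -8.2, 4.1, 0, 0, 0, 5.0], [-1.4, -8.2, 4.1, 0, 0, 0, 5.0], [-1.4, -8.2, 4.1, 0, 0, 0, 5.0], [-1.4, -8.2, 4.1, 0, 0, 0, 5.0]]])

```text
clock: 2.15
eef_pos: [477.4, -303.3, 147.5]
tool_rot: [-3.141, -0.003, 3.136]
force: [-0.1, 0.3, -0.2]
width: 49.7
```

```bash
python3 - <<'E'
from h import *
from cell import *
s=read_state();d=get_image("wrist");d["T"]=Twrist(s,d);cv2.imwrite("pics/w1.png",d["img"]);np.savez("pics/w1.npz",**d)
delta([480,-303,100],np.pi,s)
w=cloud(d);m=(w[...,2]>28)&(w[...,2]<42)&(d["img"][...,2].astype(int)-d["img"][...,0]>25)
q=w[m];print(len(q),np.median(q,axis=0),cv2.minAreaRect(q[:,:2].astype(np.float32)))
E
```

```text
t 2.15 pos [ 477.4 -303.3  147.5] rot [-3.141e+00 -3.000e-03  3.136e+00] F [-0.1  0.3 -0.2] w 49.7 q7 2.1
cm [-0.28  0.04  4.75] rv [-0.    -0.003 -0.005]
3296 [ 544.4231371  -455.58408785   33.94217203] ((509.76312255859375, -407.9778137207031), (164.8001251220703, 399.0068664550781), 49.737430572509766)
```

View pics/w1.png

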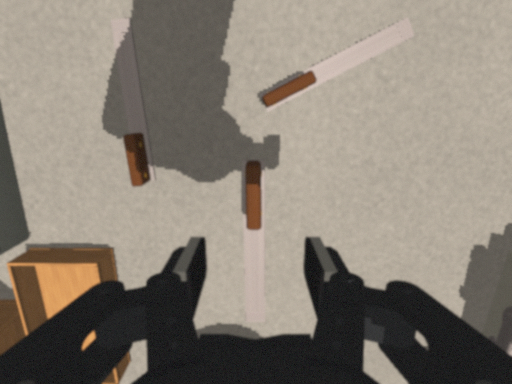

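The wrist view shows the gauge handle at (254,195) with the blade running to (256,315). It is centred between the fingers.

```bash
python3 - <<'E'
from h import *
d=load("w1");w=cloud(d)
m=np.zeros((384,512),bool);m[155:235,240:270]=1
i=d["img"].astype(int);m&=(i[...,2]-i[...,0]>25)&(w[...,2]>30)
q=w[m];print(len(q),q.mean(0),np.median(q[:,2]),cv2.minAreaRect(q[:,:2].astype(np.float32)))
print(world(d,[245,266,246,265],[240,240,315,315],z=4).round(1))
E
```

```text
942 [ 479.81193498 -305.81377663   35.55703515] 35.656318824565815 ((480.386962890625, -306.1147155761719), (13.200957298278809, 58.629276275634766), 89.93862915039062)
[[ 535.1 -314.6    4. ]
 [ 535.2 -292.9    4. ]
 [ 626.4 -314.9    4. ]
 [ 626.5 -293.6    4. ]]
```

Call:
carry_out(series=[[[-0.25, -0.05, 4.0, 0, 0, 0, 4.0], [-0.25, -0.05, 8.0, 0, 0, 0, 4.0], [-0.25, -0.05, 11.0, 0, 0, 0, 4.0], [-0.25, -0.05, 13.0, 0, 0, 0, 4.0], [-0.25, -0.05, 13.6, 0, 0, 0, 4.0]]])

```text
clock: 2.62
eef_pos: [480.4, -296.6, 11.3]
tool_rot: [3.138, -0.004, -3.138]
force: [-0.7, -0.7, -0.1]
width: 40.3
```

```bash
python3 - <<'E'
from h import *
delta([480,-304,9.5],np.pi)
E
```

```text
t 2.62 pos [ 480.4 -296.6   11.3] rot [ 3.138 -0.004 -3.138] F [-0.7 -0.7 -0.1] w 40.3 q7 2.1
cm [ 0.04 -0.74  0.18] rv [ 0.004 -0.004  0.003]
```

Call:
carry_out(series=[[[0, -0.7, 0.15, 0, 0, 0, 4.0], [0, -0.7, 0.15, 0, 0, 0, 4.0]]])

```text
clock: 2.78
eef_pos: [482.5, -308.4, 13.2]
tool_rot: [-3.14, 0.002, -3.141]
force: [0.3, -0.5, 0.4]
width: 40.1
```

Call:
carry_out(series=[[[0, 0, 0, 0, 0, 0, 0], [0, 0, 0, 0, 0, 0, 0], [0, 0, 0, 0, 0, 0, 0], [0, 0, 0, 0, 0, 0, 0], [0, 0, 0, 0, 0, 0, 0]]])

```text
clock: 3.2
eef_pos: [482.7, -307.8, 13.9]
tool_rot: [-3.141, 0.003, -3.141]
force: [-0.4, 1.3, 7.2]
width: 12.7
```

```bash
python3 - <<'E'
from h import *
from cell import *
for i in range(2):
    d=get_image("scene");delta([480,-304,60],np.pi)
cv2.imwrite("pics/s1.png",d["img"][200:330,80:260].repeat(4,0).repeat(4,1))
E
```

```text
t 3.25 pos [ 482.7 -307.8   13.9] rot [-3.140e+00  3.000e-03 -3.141e+00] F [-0.9  1.3  7.2] w 13.0 q7 2.11
cm [ 0.26  0.37 -4.61] rv [-0.001  0.003  0.   ]
t 3.3 pos [ 482.7 -307.8   13.9] rot [-3.141e+00  3.000e-03 -3.141e+00] F [-0.   0.5  7. ] w 12.5 q7 2.11
cm [ 0.26  0.37 -4.61] rv [-0.001  0.003  0.   ]
```

View pics/s1.png

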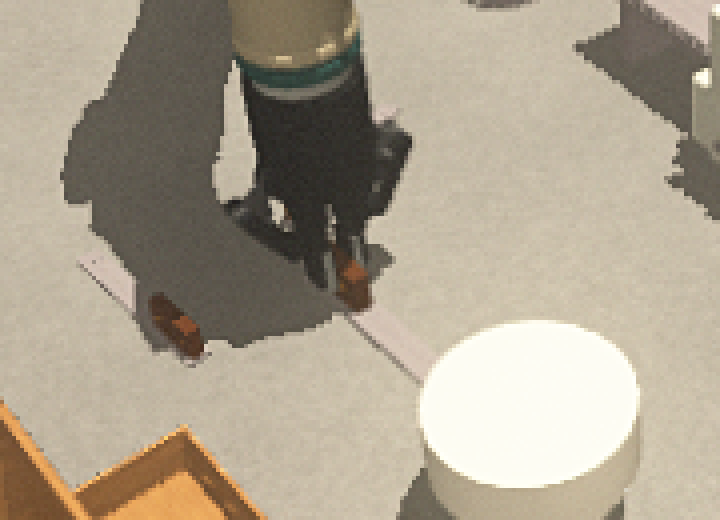

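Call:
carry_out(series=[[[0, 0, -2, 0, 0, 0, 0], [0, 0, -6, 0, 0, 0, 0], [3, 0, -10, 0, 0, 0, 0], [6.8, 0, -13.5, 0, 0, 0, 0], [6.8, 0, -15, 0, 0, 0, 0]]])

```text
clock: 3.72
eef_pos: [409.3, -307.3, 163.9]
tool_rot: [3.141, -0.003, 3.14]
force: [-0.2, 0.4, -1.4]
width: 12.9
```

```bash
python3 - <<'E'
from h import *
from cell import *
delta([415,68,164],3.0736)
d=get_image("scene")
cv2.imwrite("pics/s2.png",d["img"][130:330,80:300].repeat(3,0).repeat(3,1))
E
```

```text
t 3.72 pos [ 409.3 -307.3  163.9] rot [ 3.141e+00 -3.000e-03  3.140e+00] F [-0.2  0.4 -1.4] w 12.9 q7 2.16
cm [-0.5  37.53  0.  ] rv [ 0.    -0.003  0.066]
```

View pics/s2.png

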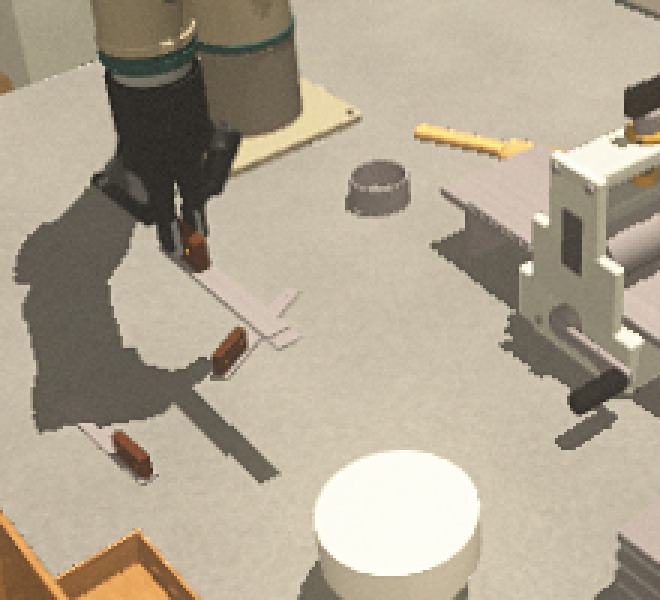

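Call:
carry_out(series=[[[0.4, 4, -0.2, 0, 0, 0, 0], [0.4, 8, -0.2, 0, 0, 0, 0], [0.4, 12, -0.2, 0, 0, 0, 0], [0.4, 16, -0.2, 0, 0, 0.03, 0], [0.4, 20, -0.2, 0, 0, 0.066, 0]]])

```text
clock: 4.18
eef_pos: [409.4, -105.9, 164.8]
tool_rot: [3.141, 0.002, 3.073]
force: [1.1, -0.1, -1.1]
width: 12.8
```

```bash
python3 - <<'E'
from h import *
from cell import *
delta([412,68,164],3.0736)
E
```

```text
t 4.18 pos [ 409.4 -105.9  164.8] rot [3.141e+00 2.000e-03 3.073e+00] F [ 1.1 -0.1 -1.1] w 12.8 q7 1.73
cm [ 0.92 17.37  0.08] rv [ 0.     0.002 -0.   ]
```

Call:
carry_out(series=[[[0.9, 4, 0, 0, 0, 0, 0], [0.9, 8, 0, 0, 0, 0, 0], [0.9, 12, 0, 0, 0, 0, 0], [0.9, 15.5, 0, 0, 0, 0, 0], [0.9, 17.4, 0, 0, 0, 0, 0]]])

```text
clock: 4.6
eef_pos: [412.2, 71.5, 164.8]
tool_rot: [3.139, 0.002, 3.081]
force: [-0.4, 0.6, -1.0]
width: 12.7
```

Call:
carry_out(series=[[[0, 0, 1, 0, 0, 0, 0], [0, 0, 4, 0, 0, 0, 0], [0, 0, 5.5, 0, 0, 0, 0], [0, 0, 6.3, 0, 0, 0, 0]]])

```text
clock: 4.93
eef_pos: [411.2, 67.0, 100.1]
tool_rot: [-3.141, -0.001, 3.077]
force: [-0.8, -0.3, -1.5]
width: 12.9
```

```bash
python3 - <<'E'
from h import *
from cell import *
d=get_image("scene")
delta([415,68,89],3.0736)
s=read_state();e=get_image("wrist");cv2.imwrite("pics/w3.png",e["img"])
cv2.imwrite("pics/s3.png",d["img"][130:280,170:370].repeat(4,0).repeat(4,1))
E
```

```text
t 4.98 pos [410.9  66.7  99.5] rot [-3.141e+00 -3.000e-03  3.076e+00] F [-0.7  0.3 -2.2] w 13.0 q7 1.35
cm [-0.4   0.16  1.05] rv [-0.001 -0.003  0.003]
```

View pics/s3.png

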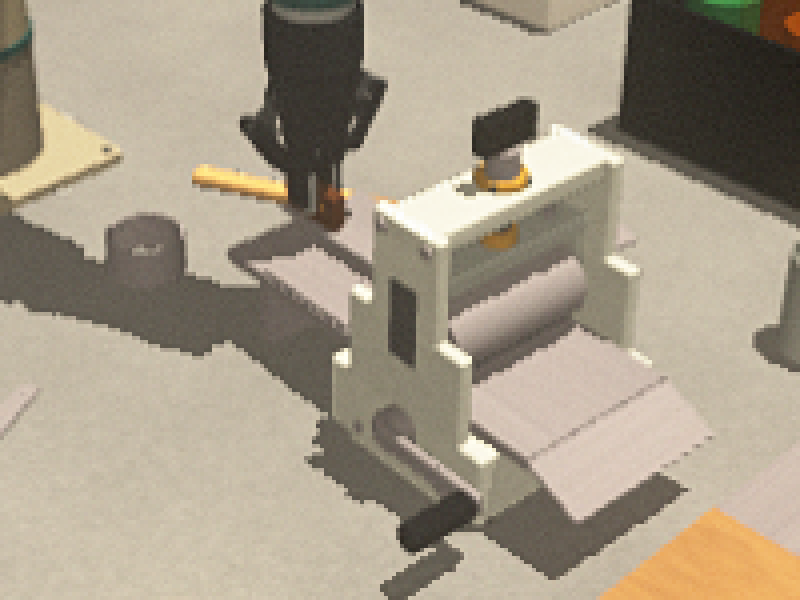

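View pics/w3.png

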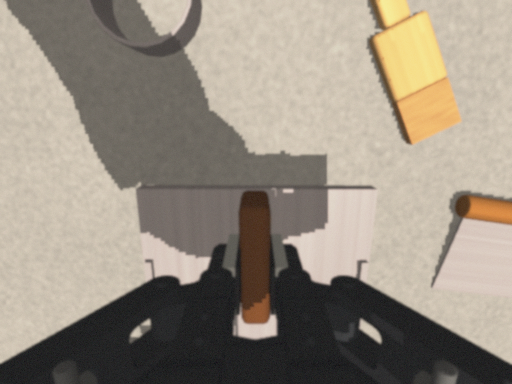

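Call:
carry_out(series=[[[-0.3, 0.1, 0.4, 0, 0, 0, 0], [-0.3, 0.1, 0.8, 0, 0, 0, 0], [-0.3, 0.1, 1.0, 0, 0, 0, 0], [-0.3, 0.1, 1.0, 0, 0, 0, 0]]])

```text
clock: 5.37
eef_pos: [415.2, 67.4, 91.1]
tool_rot: [3.141, 0.0, 3.076]
force: [0.4, 0.0, -1.3]
width: 13.0
```

Call:
carry_out(series=[[[0, 0, 0.1, 0, 0, 0, 0], [0, 0, 0.2, 0, 0, 0, 0], [0, 0, 0.2, 0, 0, 0, 0]]])

```text
clock: 5.62
eef_pos: [415.2, 67.5, 89.1]
tool_rot: [3.141, 0.0, 3.076]
force: [0.3, -0.1, -0.5]
width: 13.0
```

Call:
carry_out(series=[[[0, 0, 0.1, 0, 0, 0, 0], [0, 0, 0.1, 0, 0, 0, 0]]])

```text
clock: 5.78
eef_pos: [415.2, 67.5, 88.8]
tool_rot: [3.141, 0.001, 3.076]
force: [-1.6, 0.6, 11.0]
width: 12.7
```

Call:
carry_out(series=[[[0, 0, -0.1, 0, 0, 0, 3.0], [0, 0, -0.1, 0, 0, 0, 3.0], [0, 0, -0.1, 0, 0, 0, 3.0]]])

```text
clock: 6.03
eef_pos: [415.2, 67.5, 89.1]
tool_rot: [3.141, 0.0, 3.076]
force: [0.2, -0.1, -0.2]
width: 30.1
```

Call:
carry_out(series=[[[0, 0, 0, 0, 0, 0, 0], [0, 0, 0, 0, 0, 0, 0], [0, 0, 0, 0, 0, 0, 0], [0, 0, 0, 0, 0, 0, 0]]])

```text
clock: 6.37
eef_pos: [415.0, 67.4, 89.1]
tool_rot: [3.142, 0.0, 3.076]
force: [-0.6, -0.4, 4.6]
width: 12.5
```

```bash
python3 - <<'E'
from h import *
from cell import *
delta([415,68,89],3.0736)
d=get_image("top")
cv2.imwrite("pics/t4.png",cv2.resize(d["img"][120:270,150:290],None,fx=4,fy=4,interpolation=cv2.INTER_CUBIC))
E
```

```text
t 6.37 pos [415.   67.4  89.1] rot [3.142 0.    3.076] F [-0.6 -0.4  4.6] w 12.5 q7 1.36
cm [0.01 0.06 0.01] rv [0.    0.    0.002]
```

View pics/t4.png

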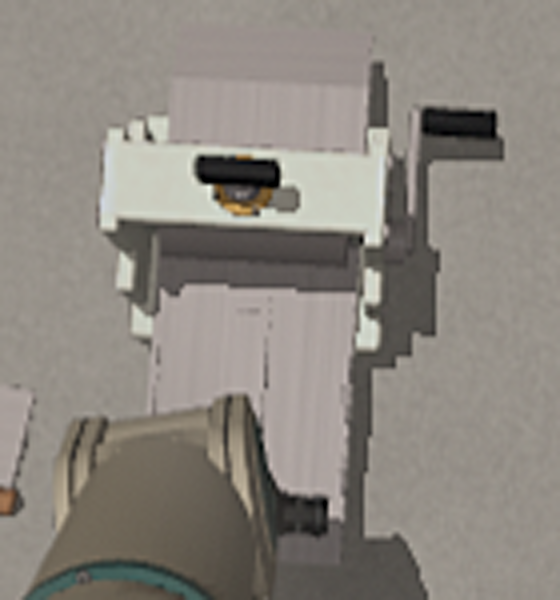

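Call:
carry_out(series=[[[-0.8, 0, 0, 0, 0, 0, 0], [-2.0, 0, 0, 0, 0, 0, 0], [-3.2, 0, 0, 0, 0, 0, 0], [-4.4, 0, 0, 0, 0, 0, 0], [-5.5, 0, 0, 0, 0, 0, 0]]])

```text
clock: 6.83
eef_pos: [466.3, 63.9, 89.0]
tool_rot: [-3.141, -0.008, 3.076]
force: [-10.6, 0.7, 16.8]
width: 13.1
```

Call:
carry_out(series=[[[0, 0, -0.08, 0, 0, 0, 0], [0, 0, -0.08, 0, 0, 0, 0]]])

```text
clock: 7.0
eef_pos: [470.2, 63.8, 89.6]
tool_rot: [3.142, 0.0, 3.076]
force: [0.2, -0.2, -1.1]
width: 12.8
```

Call:
carry_out(series=[[[-1.0, 0, 0.02, 0, 0, 0, 0], [-2.0, 0, 0.02, 0, 0, 0, 0], [-3.0, 0, 0.02, 0, 0, 0, 0], [-4.0, 0, 0.02, 0, 0, 0, 0], [-5.0, 0, 0.02, 0, 0, 0, 0]]])

```text
clock: 7.42
eef_pos: [519.0, 60.5, 89.1]
tool_rot: [-3.141, -0.002, 3.076]
force: [-0.8, -0.5, 1.4]
width: 12.9
```

Call:
carry_out(series=[[[-0.8, 0, 0, 0, 0, 0, 0], [-0.8, 0, 0, 0, 0, 0, 0], [-0.8, 0, -0.03, 0, 0, 0, 4.0], [-0.8, 0, -0.03, 0, 0, 0, 4.0], [-0.8, 0, -0.03, 0, 0, 0, 4.0]]])

```text
clock: 7.83
eef_pos: [527.1, 60.1, 89.8]
tool_rot: [-3.142, -0.001, 3.076]
force: [0.3, -0.7, 0.6]
width: 40.0
```

```bash
python3 - <<'E'
from h import *
from cell import *
delta([612,54.4,248],np.pi/2-0.085)
E
```

```text
t 7.83 pos [527.1  60.1  89.8] rot [-3.142e+00 -1.000e-03  3.076e+00] F [ 0.3 -0.7  0.6] w 40.0 q7 1.4
cm [-8.500e+00 -1.000e-02 -1.582e+01] rv [-0.   -0.    1.59]
```

Call:
carry_out(series=[[[0, 0, -4.0, 0, 0, 0, 4.0], [0, 0, -8.1, 0, 0, 0.12, 4.0], [0, 0, -12.2, 0, 0, 0.24, 4.0], [0, 0, -16.3, 0, 0, 0.36, 4.0], [0, 0, -20.5, 0, 0, 0.48, 4.0]]])

```text
clock: 8.25
eef_pos: [526.7, 60.1, 296.5]
tool_rot: [3.141, -0.001, 2.59]
force: [1.9, 0.1, -0.5]
width: 40.3
```

```bash
python3 - <<'E'
from h import *
from cell import *
delta([612,54.4,300],1.488)
E
```

```text
t 8.25 pos [526.7  60.1 296.5] rot [ 3.141e+00 -1.000e-03  2.590e+00] F [ 1.9  0.1 -0.5] w 40.3 q7 0.97
cm [-7.56  3.99 -0.35] rv [-0.000e+00 -1.000e-03  1.102e+00]
```

Call:
carry_out(series=[[[-1, 0.5, -0.4, 0, 0, 0.12, 4.0], [-3, 1.6, -0.4, 0, 0, 0.24, 4.0], [-5, 2.7, -0.4, 0, 0, 0.36, 4.0], [-7, 3.7, -0.4, 0, 0, 0.48, 4.0], [-7.56, 4.0, -0.4, 0, 0, 0.6, 4.0]]])

```text
clock: 8.67
eef_pos: [615.5, 54.8, 298.4]
tool_rot: [3.14, 0.001, 1.99]
force: [0.0, 0.7, -0.3]
width: 40.0
```

Call:
carry_out(series=[[[0, 0, 0, 0, 0, 0.12, 4.0], [0, 0, 0, 0, 0, 0.24, 4.0], [0, 0, 0, 0, 0, 0.36, 4.0], [0, 0, 0, 0, 0, 0.48, 4.0], [0, 0, 0, 0, 0, 0.5, 4.0]]])

```text
clock: 9.08
eef_pos: [612.6, 55.2, 298.2]
tool_rot: [-3.141, 0.0, 1.492]
force: [0.4, -0.3, 0.1]
width: 39.7
```

```bash
python3 - <<'E'
from h import *
from cell import *
s=read_state();d=get_image("wrist");d["T"]=Twrist(s,d);cv2.imwrite("pics/w5.png",d["img"]);np.savez("pics/w5.npz",**d)
delta([612,54.4,240],1.488,s)
w=cloud(d);m=(w[...,2]>262)&(w[...,2]<275);m[:, :180]=0;m[:,330:]=0
q=w[m];k=np.hypot(q[:,0]-612,q[:,1]-54)<35;q=q[k];print(len(q),q.mean(0),cv2.minAreaRect(q[:,:2].astype(np.float32)))
e=get_image("top");cv2.imwrite("pics/t5.png",cv2.resize(e["img"][120:270,150:290],None,fx=4,fy=4,interpolation=cv2.INTER_CUBIC))
E
```

```text
t 9.08 pos [612.6  55.2 298.2] rot [-3.141  0.     1.492] F [ 0.4 -0.3  0.1] w 39.7 q7 0.06
cm [-0.09 -0.05  5.82] rv [-0.001  0.     0.004]
1691 [613.44569301  55.58812527 268.44791075] ((613.1686401367188, 53.79758834838867), (49.70872497558594, 13.85905933380127), 86.01609802246094)
```

View pics/w5.png

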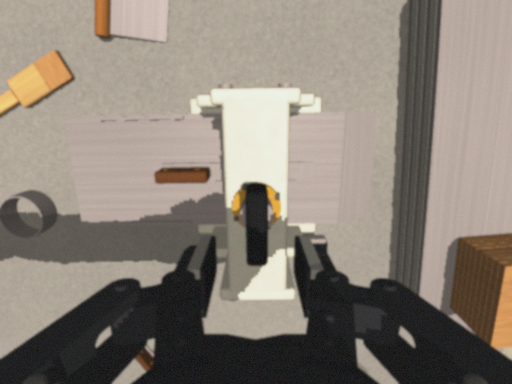

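View pics/t5.png

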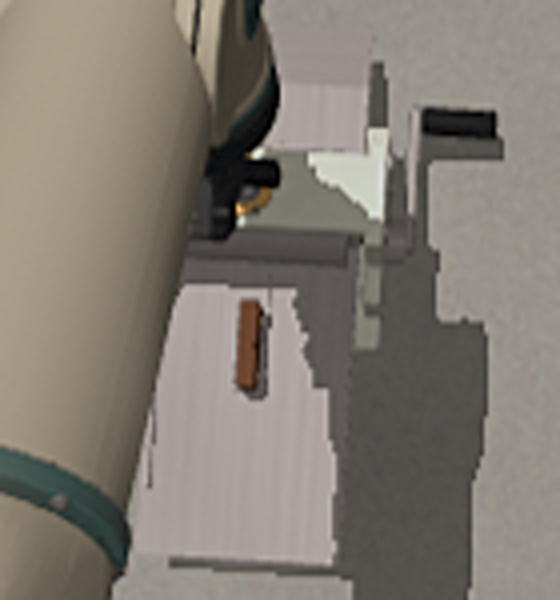

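Call:
carry_out(series=[[[-0.05, 0, 2.5, 0, 0, 0, 4.0], [-0.05, 0, 5, 0, 0, 0, 4.0], [-0.05, 0, 5.8, 0, 0, 0, 4.0], [-0.05, 0, 5.8, 0, 0, 0, 4.0]]])

```text
clock: 9.52
eef_pos: [611.4, 54.7, 238.4]
tool_rot: [-3.137, 0.0, 1.498]
force: [0.0, -0.7, 0.4]
width: 40.3
```

Call:
carry_out(series=[[[0, 0, 0, 0, 0, 0, 2.0], [0, 0, 0, 0, 0, 0, 0], [0, 0, 0, 0, 0, 0, 0], [0, 0, 0, 0, 0, 0, 0]]])

```text
clock: 9.85
eef_pos: [613.7, 54.3, 242.2]
tool_rot: [3.14, -0.0, 1.496]
force: [-1.6, -0.4, 6.0]
width: 12.9
```

```bash
python3 - <<'E'
from h import *
from cell import *
s=read_state();delta([612.6,54.4,240],1.488,s);print(s["torque"])
E
```

```text
t 9.85 pos [613.7  54.3 242.2] rot [ 3.14  -0.     1.496] F [-1.6 -0.4  6. ] w 12.9 q7 0.1
cm [ 0.   -0.11  0.21] rv [ 0.002 -0.     0.008]
[-0.03424769  0.34754052  0.10178552]
```

Call:
carry_out(series=[[[0, 0, 0, 0, 0, 0.12, 0], [0, 0, 0, 0, 0, 0.24, 0], [0, 0, 0, 0, 0, 0.36, 0], [0, 0, 0, 0, 0, 0.48, 0], [0, 0, 0, 0, 0, 0.6, 0]]])

```text
clock: 10.27
eef_pos: [614.0, 54.2, 242.2]
tool_rot: [3.14, -0.002, 0.89]
force: [-1.2, -0.6, 4.2]
width: 13.1
```

```bash
python3 - <<'E'
from h import *
from cell import *
s=read_state();delta([612.6,54.4,240],.5,s);print(s["torque"])
E
```

```text
t 10.27 pos [614.   54.2 242.2] rot [ 3.14e+00 -2.00e-03  8.90e-01] F [-1.2 -0.6  4.2] w 13.1 q7 -0.4
cm [-0.07 -0.12  0.22] rv [ 0.002 -0.002  0.39 ]
[-0.20516652  0.23388224  0.12188454]
```

Call:
carry_out(series=[[[0, 0, 0, 0, 0, 0.12, 0], [0, 0, 0, 0, 0, 0.24, 0], [0, 0, 0, 0, 0, 0.36, 0], [0, 0, 0, 0, 0, 0.48, 0], [0, 0, 0, 0, 0, 0.6, 0]]])

```text
clock: 10.68
eef_pos: [614.2, 53.9, 242.2]
tool_rot: [3.14, -0.003, 0.291]
force: [-1.0, -0.2, 3.3]
width: 13.1
```

Call:
carry_out(series=[[[0, 0, 0, 0, 0, 0.1, 0], [0, 0, 0, 0, 0, 0.1, 0]]])

```text
clock: 10.85
eef_pos: [614.2, 53.8, 242.2]
tool_rot: [3.14, -0.003, 0.192]
force: [-0.9, -0.3, 5.6]
width: 13.0
```

```bash
python3 - <<'E'
from h import *
from cell import *
s=read_state();delta([612.6,54.4,240],.2,s);print(s["torque"])
E
```

```text
t 10.85 pos [614.2  53.8 242.2] rot [ 3.14e+00 -3.00e-03  1.92e-01] F [-0.9 -0.3  5.6] w 13.0 q7 -0.97
cm [-0.15 -0.09  0.22] rv [ 0.002 -0.003 -0.008]
[-0.2090447   0.33098282 -0.14263451]
```

Call:
carry_out(series=[[[0, 0, 0, 0, 0, 0, 4.0], [0, 0, 0, 0, 0, 0, 4.0], [0, 0, -3, 0, 0, 0, 4.0], [0, 0, -6, 0, 0, -0.06, 4.0], [0, 0, -6, 0, 0, -0.18, 4.0]]])

```text
clock: 11.27
eef_pos: [616.1, 53.6, 305.8]
tool_rot: [3.138, -0.008, 0.38]
force: [0.6, -1.2, 0.0]
width: 40.4
```

Call:
carry_out(series=[[[0, 0, 0, 0, 0, -0.12, 4.0], [0, 0, 0, 0, 0, -0.24, 4.0], [0, 0, 0, 0, 0, -0.36, 4.0], [0, 0, 0, 0, 0, -0.48, 4.0], [0, 0, 0, 0, 0, -0.6, 4.0]]])

```text
clock: 11.68
eef_pos: [613.2, 54.8, 300.6]
tool_rot: [3.142, -0.001, 0.983]
force: [-0.4, -0.1, -0.6]
width: 40.0
```

Call:
carry_out(series=[[[0, 0, 0, 0, 0, -0.12, 4.0], [0, 0, 0, 0, 0, -0.24, 4.0], [0, 0, 0, 0, 0, -0.36, 4.0], [0, 0, 0, 0, 0, -0.48, 4.0], [0, 0, 0, 0, 0, -0.6, 4.0]]])

```text
clock: 12.1
eef_pos: [613.1, 54.7, 300.6]
tool_rot: [3.141, -0.0, 1.582]
force: [-0.2, 0.4, -0.4]
width: 40.2
```

Call:
carry_out(series=[[[0, 0, 0, 0, 0, -0.12, 4.0], [0, 0, 0, 0, 0, -0.24, 4.0], [0, 0, 0, 0, 0, -0.36, 4.0], [0, 0, 0, 0, 0, -0.48, 4.0], [0, 0, 0, 0, 0, -0.6, 4.0]]])

```text
clock: 12.52
eef_pos: [613.2, 54.6, 300.6]
tool_rot: [3.141, -0.0, 2.182]
force: [0.7, 0.2, -0.0]
width: 39.7
```

Call:
carry_out(series=[[[0, 0, 0, 0, 0, -0.12, 4.0], [0, 0, 0, 0, 0, -0.24, 4.0], [0, 0, 0, 0, 0, -0.36, 4.0], [0, 0, 0, 0, 0, -0.48, 4.0], [0, 0, 0, 0, 0, -0.6, 4.0]]])

```text
clock: 12.93
eef_pos: [613.1, 54.6, 300.7]
tool_rot: [3.141, 0.0, 2.782]
force: [-0.1, 0.2, -0.1]
width: 39.9
```

```bash
python3 - <<'E'
from h import *
from cell import *
s=read_state();delta([526,60,298],3.076,s)
E
```

```text
t 12.93 pos [613.1  54.6 300.7] rot [3.141 0.    2.782] F [-0.1  0.2 -0.1] w 39.9 q7 1.18
cm [ 8.35 -2.56  0.26] rv [ 0.     0.    -0.294]
```

```bash
cat >> h.py <<'E'
def knob(save=None):
    from cell import read_state,get_image
    s=read_state();d=get_image("wrist");d["T"]=Twrist(s,d)
    if save: cv2.imwrite(save,d["img"])
    w=cloud(d);m=(w[...,2]>263)&(w[...,2]<275)&(np.hypot(w[...,0]-612,w[...,1]-54)<32)
    q=w[m];r=cv2.minAreaRect(q[:,:2].astype(np.float32));U,S,V=np.linalg.svd(q[:,:2]-q[:,:2].mean(0),full_matrices=False)
    a=np.arctan2(V[0,1],V[0,0]);print("knob",len(q),np.round(q.mean(0),1),r,"ang",a, "screw mod pi",(-a-0.068)%np.pi)
def handle(save=None):
    from cell import read_state,get_image
    s=read_state();d=get_image("wrist");d["T"]=Twrist(s,d)
    if save: cv2.imwrite(save,d["img"])
    w=cloud(d);i=d["img"].astype(int)
    m=(w[...,2]>103)&(w[...,2]<118)&(np.hypot(w[...,0]-515,w[...,1]-60)<60)&(i[...,2]-i[...,0]>25)
    q=w[m];print("handle",len(q),np.round(q.mean(0),1),cv2.minAreaRect(q[:,:2].astype(np.float32)))
E
python3 - <<'E'
from h import *
knob("pics/w6.png");handle()
E
```

```text
knob 1677 [611.2  53.4 268.3] ((612.4122924804688, 52.94053649902344), (49.152801513671875, 14.281294822692871), 10.475737571716309) ang 0.18874702914965097 screw mod pi 2.884845624440142
handle 750 [527.8  59.3 110.7] ((528.2678833007812, 59.074676513671875), (13.577677726745605, 60.113162994384766), 85.96330261230469)
```

View pics/w6.png

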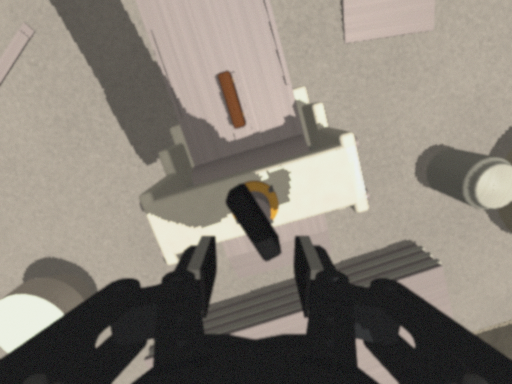

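Call:
carry_out(series=[[[3, -0.9, 0, 0, 0, -0.12, 4.0], [6.5, -2, 0, 0, 0, -0.24, 4.0], [8.35, -2.55, 2, 0, 0, -0.294, 4.0], [8.35, -2.55, 5, 0, 0, -0.294, 4.0], [8.35, -2.55, 8, 0, 0, -0.294, 4.0]]])

```text
clock: 13.45
eef_pos: [525.8, 60.9, 221.2]
tool_rot: [3.14, 0.003, 3.067]
force: [0.7, -0.1, -0.5]
width: 40.0
```

```bash
python3 - <<'E'
from h import *
from cell import *
s=read_state();delta([526,60,91],3.076,s);handle("pics/w7.png")
E
```

```text
t 13.45 pos [525.8  60.9 221.2] rot [3.140e+00 3.000e-03 3.067e+00] F [ 0.7 -0.1 -0.5] w 40.0 q7 1.4
cm [ 0.02 -0.11 13.02] rv [ 0.001  0.003 -0.009]
handle 1000 [526.4  59.1 110.5] ((527.0291137695312, 58.9312858581543), (13.602422714233398, 59.10122299194336), 85.89205169677734)
```

View pics/w7.png

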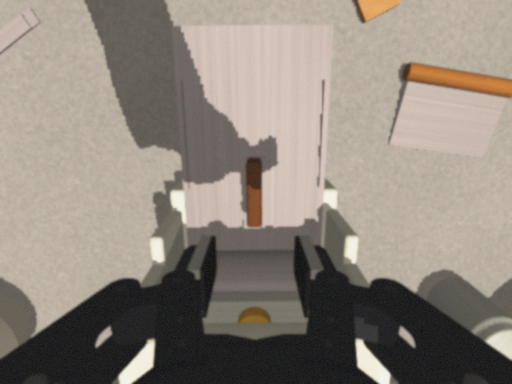

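Call:
carry_out(series=[[[0, -0.1, 4, 0, 0, 0, 4.0], [0, -0.12, 8, 0, 0, 0, 4.0], [0, -0.12, 11, 0, 0, 0, 4.0], [0, -0.12, 12.6, 0, 0, 0, 4.0], [0, -0.12, 12.9, 0, 0, 0, 4.0]]])

```text
clock: 13.92
eef_pos: [524.2, 59.1, 89.0]
tool_rot: [-3.14, -0.005, 3.067]
force: [-0.5, -0.1, -0.7]
width: 40.0
```

Call:
carry_out(series=[[[0, 0, 0, 0, 0, 0, 2.0], [0, 0, 0, 0, 0, 0, 0], [0, 0, 0, 0, 0, 0, 0], [0, 0, 0, 0, 0, 0, 0]]])

```text
clock: 14.25
eef_pos: [527.3, 59.8, 93.1]
tool_rot: [3.141, 0.003, 3.07]
force: [0.4, 1.1, 0.8]
width: 12.9
```

Call:
carry_out(series=[[[0.08, 0, 0, 0, 0, 0, 0], [0.16, 0, 0, 0, 0, 0, 0], [0.24, 0, 0, 0, 0, 0, 0]]])

```text
clock: 14.5
eef_pos: [527.1, 59.8, 93.1]
tool_rot: [3.14, 0.008, 3.07]
force: [7.5, 0.3, 1.9]
width: 12.2
```

Call:
carry_out(series=[[[0.1, 0, 0, 0, 0, 0, 0], [0.2, 0, 0, 0, 0, 0, 0]]])

```text
clock: 14.67
eef_pos: [526.0, 59.8, 93.1]
tool_rot: [3.14, 0.009, 3.069]
force: [7.3, 1.1, 1.3]
width: 12.6
```

Call:
carry_out(series=[[[0.1, 0, -0.03, 0, 0, 0, 0], [0.2, 0, -0.03, 0, 0, 0, 0], [0.3, 0, -0.03, 0, 0, 0, 0]]])

```text
clock: 14.92
eef_pos: [522.4, 59.8, 93.1]
tool_rot: [3.141, 0.008, 3.069]
force: [7.2, -0.4, -0.6]
width: 12.7
```

```bash
python3 - <<'E'
from cell import *
import numpy as np
s=read_state();print(np.round(s["force"],2),np.round(s["torque"],3))
for i in range(3):
    get_image("scene");s=read_state();print(s["clock"],np.round(s["force"],2),np.round(s["torque"],3),s["eef_pos"])
E
```

```text
[ 7.25 -0.36 -0.57] [-0.047 -1.259  0.027]
14.9667 [6.38 0.2  0.07] [-0.058 -1.16   0.064] [522.15679344  59.79665389  93.06923275]
15.0167 [ 7.18 -0.34  1.33] [-0.079 -1.176  0.033] [522.19651167  59.82089997  93.07221289]
15.0667 [ 6.05 -0.57  1.02] [-0.038 -1.187  0.132] [522.15772122  59.82187879  93.0550296 ]
```

Drag is a steady 7.2 N or so, a little tight against the 4–6 N wanted. I'll let go and back the screw off about 0.16 rad, then try again.

Call:
carry_out(series=[[[0, 0, 0, 0, 0, 0, 4.0], [0, 0, 0, 0, 0, 0, 4.0], [0, 0, -4, 0, 0, 0, 4.0], [0, 0, -8.1, 0, 0, 0, 4.0], [0, 0, -12.2, 0, 0, -0.1, 4.0]]])

```text
clock: 15.48
eef_pos: [516.3, 59.5, 214.1]
tool_rot: [-3.14, -0.005, -3.113]
force: [1.5, -0.3, -0.4]
width: 40.4
```

Call:
carry_out(series=[[[0, 0, -4.1, 0, 0, -0.06, 4.0], [0, 0, -8.2, 0, 0, -0.15, 4.0], [0, 0, -8.6, 0, 0, -0.15, 4.0]]])

```text
clock: 15.73
eef_pos: [521.3, 60.1, 306.8]
tool_rot: [-3.142, 0.011, -2.961]
force: [1.5, -0.7, -0.1]
width: 40.1
```

```bash
python3 - <<'E'
from h import *
from cell import *
s=read_state();delta([612.8,54.2,300],3.33,s);handle()
E
```

```text
t 15.73 pos [521.3  60.1 306.8] rot [-3.142  0.011 -2.961] F [ 1.5 -0.7 -0.1] w 40.1 q7 1.61
cm [-8.88 -2.23  0.78] rv [-0.     0.011 -0.007]
handle 600 [521.   58.6 110.4] ((522.069580078125, 58.55261993408203), (13.941707611083984, 59.78225326538086), 85.96723175048828)
```

Call:
carry_out(series=[[[-3, -0.7, 0.6, 0, 0, 0, 4.0], [-6.5, -1.6, 0.6, 0, 0, 0, 4.0], [-8.9, -2.2, 0.6, 0, 0, 0, 4.0], [-8.9, -2.2, 0.6, 0, 0, 0, 4.0], [-8.9, -2.2, 0.6, 0, 0, 0, 4.0]]])

```text
clock: 16.2
eef_pos: [609.0, 53.6, 291.2]
tool_rot: [3.141, -0.005, -2.965]
force: [-0.1, 0.4, -0.1]
width: 40.0
```

```bash
python3 - <<'E'
from h import *
from cell import *
s=read_state();delta([612.8,54.2,240],3.33,s);knob()
E
```

```text
t 16.2 pos [609.   53.6 291.2] rot [ 3.141 -0.005 -2.965] F [-0.1  0.4 -0.1] w 40.0 q7 1.64
cm [-0.41 -0.01  5.11] rv [ 0.    -0.005 -0.012]
knob 1782 [611.1  52.5 268.4] ((612.7018432617188, 52.6708869934082), (49.67930603027344, 13.96689510345459), 10.71025276184082) ang 0.1930846697445714 screw mod pi 2.880507983845222
```

Call:
carry_out(series=[[[-0.35, 0, 2.5, 0, 0, -0.01, 4.0], [-0.35, 0, 4.6, 0, 0, -0.01, 4.0], [-0.35, 0, 5.0, 0, 0, -0.01, 4.0], [-0.35, 0, 5.0, 0, 0, -0.01, 4.0]]])

```text
clock: 16.58
eef_pos: [610.9, 54.7, 242.1]
tool_rot: [3.141, -0.005, -2.953]
force: [0.0, -0.1, 0.8]
width: 39.9
```

Call:
carry_out(series=[[[0, 0, 0, 0, 0, 0, 2.0], [0, 0, 0, 0, 0, 0, 0], [0, 0, 0, 0, 0, 0, 0], [0, 0, 0, 0, 0, 0, 0]]])

```text
clock: 16.92
eef_pos: [614.1, 54.0, 245.5]
tool_rot: [-3.141, 0.002, -2.954]
force: [-1.0, -2.2, 5.4]
width: 12.9
```

```bash
python3 - <<'E'
from h import *
from cell import *
s=read_state();delta([612.8,54.2,240],3.33,s);print(s["torque"])
E
```

```text
t 16.92 pos [614.1  54.  245.5] rot [-3.141e+00  2.000e-03 -2.954e+00] F [-1.  -2.2  5.4] w 12.9 q7 1.65
cm [0.12 0.05 0.55] rv [-0.001  0.002 -0.001]
[-0.31963748  0.35845987  0.07173935]
```

Call:
carry_out(series=[[[0, 0, 0, 0, 0, -0.08, 0], [0, 0, 0, 0, 0, -0.16, 0], [0, 0, 0, 0, 0, -0.16, 0]]])

```text
clock: 17.17
eef_pos: [614.0, 54.0, 245.5]
tool_rot: [-3.141, 0.002, -2.791]
force: [-1.8, -2.5, 5.2]
width: 12.7
```

Call:
carry_out(series=[[[0, 0, 0, 0, 0, 0, 4.0], [0, 0, 0, 0, 0, 0, 4.0], [0, 0, -3, 0, 0, 0, 4.0], [0, 0, -5.6, 0, 0, 0.05, 4.0], [0, 0, -5.6, 0, 0, 0.17, 4.0]]])

```text
clock: 17.58
eef_pos: [616.4, 55.4, 305.1]
tool_rot: [3.141, 0.009, -2.966]
force: [0.7, -0.4, 1.3]
width: 40.0
```

```bash
python3 - <<'E'
from h import *
from cell import *
s=read_state();delta([521.5,59.6,298],3.076,s);knob();handle()
E
```

```text
t 17.58 pos [616.4  55.4 305.1] rot [ 3.141  0.009 -2.966] F [ 0.7 -0.4  1.3] w 40.0 q7 1.64
cm [9.28 2.07 0.62] rv [0.002 0.009 0.241]
knob 1595 [611.2  52.3 268.4] ((612.7587890625, 52.644500732421875), (49.62285614013672, 14.00340747833252), 20.20751190185547) ang 0.35261373137795016 screw mod pi 2.720978922211843
handle 750 [521.7  58.8 110.7] ((522.3523559570312, 58.918182373046875), (14.092061996459961, 59.84061813354492), 85.95181274414062)
```

Call:
carry_out(series=[[[3, 0.7, 0, 0, 0, 0.12, 4.0], [7, 1.6, 0, 0, 0, 0.24, 4.0], [9.1, 2.0, 1, 0, 0, 0.24, 4.0], [9.1, 2.0, 5, 0, 0, 0.24, 4.0], [9.1, 2.0, 9, 0, 0, 0.24, 4.0]]])

```text
clock: 18.1
eef_pos: [520.0, 59.0, 210.2]
tool_rot: [3.14, 0.004, 3.084]
force: [1.4, 0.8, -0.1]
width: 39.6
```

```bash
python3 - <<'E'
from h import *
from cell import *
s=read_state();delta([521.5,59.4,92],3.076,s);handle()
E
```

```text
t 18.1 pos [520.   59.  210.2] rot [3.14  0.004 3.084] F [ 1.4  0.8 -0.1] w 39.6 q7 1.41
cm [-0.1   0.04 11.82] rv [0.001 0.004 0.008]
handle 1056 [521.   58.9 110.5] ((521.8177490234375, 59.09990692138672), (13.320978164672852, 59.33607864379883), 86.31938934326172)
```

Call:
carry_out(series=[[[0, 0.03, 4, 0, 0, 0.008, 4.0], [0, 0.03, 8, 0, 0, 0.008, 4.0], [0, 0.03, 10.5, 0, 0, 0.008, 4.0], [0, 0.03, 11.7, 0, 0, 0.008, 4.0], [0, 0.03, 11.8, 0, 0, 0.008, 3.0]]])

```text
clock: 18.57
eef_pos: [518.0, 58.5, 89.0]
tool_rot: [-3.14, -0.007, 3.074]
force: [-0.4, 0.2, 0.3]
width: 30.7
```

Call:
carry_out(series=[[[0, 0, 0, 0, 0, 0, 2.0], [0, 0, 0, 0, 0, 0, 0], [0, 0, 0, 0, 0, 0, 0], [0, 0, 0, 0, 0, 0, 0]]])

```text
clock: 18.9
eef_pos: [520.8, 59.0, 92.8]
tool_rot: [3.141, 0.001, 3.073]
force: [-0.3, 1.2, -4.5]
width: 12.9
```

Call:
carry_out(series=[[[0.08, 0, 0, 0, 0, 0, 0], [0.16, 0, 0, 0, 0, 0, 0], [0.24, 0, 0, 0, 0, 0, 0], [0.34, 0, 0, 0, 0, 0, 0]]])

```text
clock: 19.23
eef_pos: [518.5, 58.7, 92.5]
tool_rot: [3.141, 0.003, 3.072]
force: [4.1, 0.2, -1.3]
width: 12.5
```

Call:
carry_out(series=[[[0.1, 0, 0, 0, 0, 0, 0], [0.2, 0, 0, 0, 0, 0, 0]]])

```text
clock: 19.4
eef_pos: [516.5, 58.7, 92.4]
tool_rot: [3.141, 0.003, 3.071]
force: [4.6, -0.5, -0.2]
width: 12.5
```

Call:
carry_out(series=[[[0.1, 0, 0, 0, 0, 0, 0], [0.2, 0, 0, 0, 0, 0, 0]]])

```text
clock: 19.57
eef_pos: [514.5, 58.8, 92.5]
tool_rot: [3.141, 0.003, 3.071]
force: [5.6, -0.4, 2.1]
width: 12.8
```

Call:
carry_out(series=[[[0, 0, 0, 0, 0, 0, 4.0], [0, 0, 0, 0, 0, 0, 4.0], [0, 0, -2, 0, 0, 0, 4.0], [0, 0, -6, 0, 0, 0, 4.0], [0, 0, -10, 0, 0, 0, 4.0]]])

```text
clock: 19.98
eef_pos: [509.9, 58.7, 191.3]
tool_rot: [-3.14, -0.008, 3.072]
force: [1.2, 1.2, -0.9]
width: 39.8
```

Call:
carry_out(series=[[[3, 0, -4, 0, 0, 0, 4.0], [6, 0, -8, 0, 0, 0, 4.0], [8, 0, -10, 0, 0, 0, 4.0], [8, 0, -10, 0, 0, 0, 4.0], [8, 0, -10, 0, 0, 0, 4.0]]])

```text
clock: 20.4
eef_pos: [431.9, 64.8, 293.2]
tool_rot: [3.141, 0.001, 3.073]
force: [0.6, 0.4, 0.7]
width: 39.9
```

```bash
python3 - <<'E'
from h import *
from cell import *
s=read_state();delta([521.5,59.4,92],3.076,s);handle("pics/w9.png");knob()
d=get_image("scene");cv2.imwrite("pics/s9.png",d["img"])
d=get_image("top");cv2.imwrite("pics/t9.png",d["img"])
E
```

```text
t 20.4 pos [431.9  64.8 293.2] rot [3.141e+00 1.000e-03 3.073e+00] F [0.6 0.4 0.7] w 39.9 q7 1.33
cm [-8.95  0.06 20.14] rv [ 0.001  0.001 -0.003]
handle 511 [513.4  57.6 110.4] ((514.5643310546875, 57.05805969238281), (12.849985122680664, 58.77155685424805), 86.2608413696289)h.py:32: RuntimeWarning: Mean of empty slice.
  q=w[m];r=cv2.minAreaRect(q[:,:2].astype(np.float32));U,S,V=np.linalg.svd(q[:,:2]-q[:,:2].mean(0),full_matrices=False)
  ret = um.true_divide(
Traceback (most recent call last):
  File "h.py", line 33, in knob
    a=np.arctan2(V[0,1],V[0,0]);print("knob",len(q),np.round(q.mean(0),1),r,"ang",a, "screw mod pi",(-a-0.068)%np.pi)
                 ~^^^^^
IndexError: index 0 is out of bounds for axis 0 with size 0
```

View pics/w9.png

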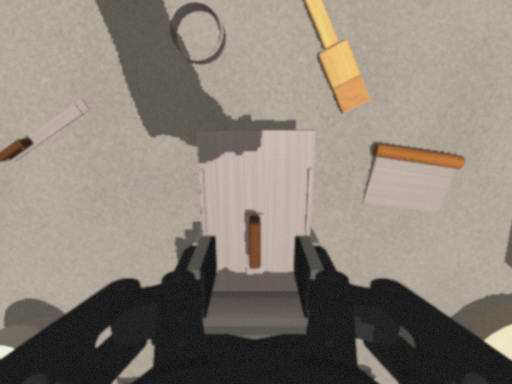

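The wrist view shows the gauge in the gap, square to the table, with its handle at (255,240). The handle top is at 110.4 mm, so the blade lies flat, and the gripper is clear.

```bash
python3 - <<'E'
from h import *
from cell import *
d=get_image("scene");cv2.imwrite("pics/s9.png",d["img"])
E
```

```text
(no output)
```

View pics/s9.png

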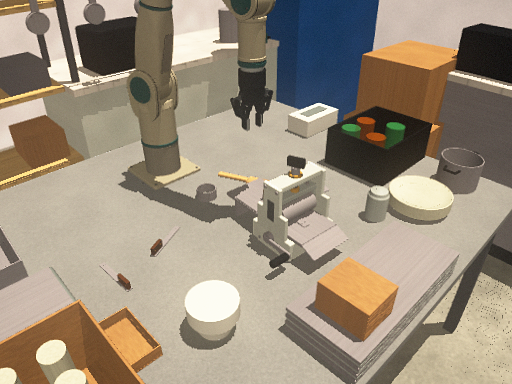

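The scene view shows the arm clear of everything, with the bowls (212,308), shaker (376,204) and the two decoy gauges (165,241) and (115,277) where they were. I'm handing it in.

```bash
python3 -c "
from cell import *
print(finish_job())"
```

```text
the job is handed in; nothing more can be done
None
```

The gap is set, and the 4 mm gauge is lying in it with a light drag. I handed the job in at about 20.5 s, with the arm clear of everything.

- **Gauge:** I picked the largest of the three look-alikes, laid it flat on the feed table, slid its blade under the raised roll and let go.
- **Screw:** I turned the knob clockwise from about 1.58 to 2.88 rad. The first pull-back took about 7.2 N, a little tight, so I backed the screw off to 2.72 rad.
- **Last checks:**
  - **Drag:** The second pull read 4.1, 4.6 and 5.6 N as the gauge slid about 6 mm. It varied with small vertical forces from my grip and came to about 4.7 N with none, inside the 4–6 N wanted. That suggests a roll force of about 3–4 N, which I inferred and did not measure.
  - **Gauge position:** It lies flat and square with its origin at about roller x = -103 mm.
  - **Other things:** The bowls, flour shaker and scraper look undisturbed in the final pictures.
- **What went wrong:** While sliding the gauge in, I pressed down on the table with about 17 N for a moment before easing off. My final knob-angle check failed because the knob was out of the wrist camera's view. The 2.72 rad was measured just after the last turn, and I didn't touch the knob again.

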